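# Index the setter's rotary table to the red-marked notch

## Task

Index the little rotary table by one step: with a fingertip press the plunger's brass cup down, keep it pressed while you swing the arm round to the next notch on the side marked by the red plug, then let go so that the plunger springs fully up into that notch, and move clear. Do not turn it the other way, do not force or squeeze the cup, and do not pick anything up: the loose ring stays on its post, and the tools and jars around are left where they stand.

Things in the scene. Friction and masses are not known exactly. Their poses are not given: they have to be found in the camera images.
- index_base: fixed steel base of the rotary indexing table; origin on the turning axis at the bench top (z = 0), z up. Foot disc 184 mm across, 8 mm high. On a pedestal the aluminium index plate, 160 mm across, z = 34 to 40 mm, with eight notches 14 mm wide in its edge, every 45 degrees, one at the base's -x, where the arm stands at the start
- post_top (a point): top centre (z = 78 mm), on the turning axis, of the 15 mm thick post on the steel work disc, which is 96 mm across, top at z = 56 mm, and turns above the index plate; one arm 22 mm wide (top at z = 54 mm) reaches out from the disc to the plunger
- rotor (a joint): turning angle (rad) of work disc, arm and plunger about the vertical axis through the base's origin; about 0 at the start (arm along the base's -x), positive anticlockwise seen from above; end stops at +-1.95. Notches at 0, +-0.785, +-1.571. Friction 0.1 N m; stays where it is left. Locked (play about +-0.04) while the plunger is up in a notch
- plunger (a joint): downward travel (m) of the spring plunger at the arm's end: 0 up, 0.013 fully down; about 4 N to start, 8 N fully down. Its 8 mm thick pin sits in a notch when up; beyond 9 mm of travel it is clear under the plate and the table can turn. Let go between notches, it stays down at about 9 mm, and springs up once within about 3 mm of a notch
- cup_floor (a point): centre of the floor, where a fingertip presses, of the plunger's open brass cup: 50 mm across inside, 56 mm outside, rim 10 mm high above this floor. It goes down with the plunger and round with the arm: 88 mm from the turning axis, z = 72 mm when up. Rim and friction carry the arm along with a fingertip moved sideways in the cup
- red_plug_top (a point): top centre (z = 43 mm) of a small red plug, 16 mm across and 3 mm high, fixed on the index plate 58 mm from the axis, in line with the notch to turn to: one step (45 degrees) from the start on one side of the arm or the other. An equal black plug marks the opposite side's notch
- ring_mid (a point): centre of the loose brass ring (25 mm outside, 17.6 mm inside, 7 mm high) lying on the work disc round the post; it rides along and is not to be taken off; at z = 59.5 mm
- bottle_mid (a point): bystander: clear bottle with white cap, 60 mm thick, 150 mm tall, this point half-way up
- blue_box_mid (a point): bystander: pale blue box 70 x 100 x 35 mm, this point at its centre
- graver_mid (a point): bystander: hand tool with black handle, 150 mm long, lying on the bench, this point near its middle
- jar_mid (a point): bystander: amber jar with black lid, 44 mm thick, 45 mm tall, near the index table on the side away from the arm, this point half-way up
- spanner_mid (a point): bystander: steel spanner 120 mm long, lying on the bench beside the index table, this point near its middle
- wax_puck_mid (a point): bystander: green wax disc 48 mm across, 20 mm high, on the bench, this point at its centre
There are look-alikes about, which are no part of the job. What is shaped like the index_base but brown or purple is not meant.

How it is judged:
On the way, in this order (a step that is already met when the one before it is completed fails the run):
1. the plunger is pressed in until its pin is clear of the plate, at the starting notch (value of joint plunger above 0.0085 m and value of joint rotor between -0.2 and 0.2 rad), for 0.02 s.
2. the table is turned to the red-marked notch and the plunger has sprung up into it (((y of red_plug_top in the frame of index_base below 0 m and value of joint rotor between 0.7354 and 0.8354 rad) or (y of red_plug_top in the frame of index_base above 0 m and value of joint rotor between -0.8354 and -0.7354 rad)) and value of joint plunger below 0.002 m), for 0.2 s.
At the end, for the whole second after the job is handed in: The table stands within 0.05 rad of the red-marked notch, 45 degrees from the start, at rest; the plunger is up in it (within 2 mm of fully up); the ring lies on the work disc round its post (centre within 6 mm of the axis, not raised 4.5 mm); bystanders where they were (all of step 2 and horizontal distance between ring_mid and index_base below 0.006 m and height (world z) of ring_mid below 0.064 m and velocity of joint rotor between -0.05 and 0.05 rad/s); the robot touches nothing.
It fails at once if the table is turned more than 0.3 rad away from the red plug ((y of red_plug_top in the frame of index_base below 0 m and value of joint rotor below -0.3 rad) or (y of red_plug_top in the frame of index_base above 0 m and value of joint rotor above 0.3 rad)).
It fails at once if the plunger is forced or squeezed (more than 60 N) (contact force between plunger and the fingers above 60 N or contact force between plunger and the arm above 60 N).
It fails at once if the ring is lifted off the work disc (height (world z) of ring_mid above 0.075 m).
It fails at once if a bystander is displaced by more than 20 mm or lifted (distance of any of bottle_mid, blue_box_mid, graver_mid, jar_mid, spanner_mid, wax_puck_mid from where it was at the start of the episode above 0.02 m).
It also fails if it takes over 32 s, if anything falls off the work surface, if the arm or the gripper's body presses on something with over 40 N, if the wrist force passes 120 N, or if a joint passes its speed limit or range.

## Robot

A 6-joint arm with a two-finger parallel gripper is mounted at the origin on the work surface. World frame = base frame: x ahead of the robot, y to its left, z up, the work surface at z = 0. Lengths are in m, angles in rad, forces in N, time in s.
With the tool pointing down it reaches from about 0.25 to 0.775 m from the base axis. Payload 8.9 kg.
Tool frame: the origin (TCP) lies at the very end of the fingers, on their centre line; the grasp point (between the pads) lies 19 mm behind it; z points along the fingers, y is the line along which they close (so a half turn about z gives the same grasp; the last joint's range is limited). The gripper opens to 85 mm and grips with 20 to 120 N. Pads are 22 mm wide; open, the fingers measure 114 mm over their backs; the gripper's body (76 mm by 85 mm) begins 54 mm behind the grasp point. The pads swing forward as they close: fully open they stand 13 mm farther back than shut.
Start: joints at [1.067, 0.291, -0.153, 1.127, 0, 1.431], TCP at [0.187, 0.49, 0.231] pointing down, gripper open.
Joint ranges: [-2.52, 2.52], [-0.91, 1.74], [-1.3, 1.37], [-1.96, 2.02], [-1.52, 1.47], [-3.14, 3.14]. Speed limits (rad/s): [2.22, 2.22, 2.79, 3.14, 3.14, 3.14].

## Interface

Orientations are given as a unit quaternion [w, x, y, z].
In Python, from rig import env, imaging gives the robot as it stands.
- The arm moves only by the tool jog_arm, never from a script. Its argument "plan" is a list that holds one entry, the list of rows, each a list of 4 numbers: the shift along the tool's x, y, z in units of 0.1 m (1.0 is 0.1 m), then the turn about the tool's z in units of 2 rad (1.0 is 2 rad). A call has exactly 8 rows; each row shifts and turns the commanded pose from where the row before left it, along the tool's axes as they then stand; what a row does not reach is not made up. A row lasts 1/10 s, in which the tool goes at most 50 mm and 8.59 degrees, less where a joint would pass 70% of its speed; a pose out of reach is approached as far as the arm can. A call with a number of a shift or a turn outside -1 to 1 is refused whole. A call with a gripper value outside its range is refused whole. "gripper" is the opening, from 0 (shut) to 1 (fully open), set as the call begins (left out, the last holds). The fingers move at their own pace and stop on an object; "squeeze" is the grip in N (left out, the last holds). Time passes only in rows, so rows that do not move let the fingers close, or fill a call up. It gives the time, the measured TCP pose, the force, the opening and the grip force at its end, in the units of the state.
- env.observe(): the state, without advancing time (a new reading comes with each control period).
- imaging.grab_frame(name): name is "side" or "top"; returns the picture (384x512x3 uint8, red, green, blue); there is no depth.
- imaging.camera_info(name): a dict with "fx", "fy", "cx", "cy" (pixels), "R" (3x3) and "t" (3): a world point X has camera coordinates R X + t. Camera axes: x right, y down, z forward; pixel columns grow to the right and rows downward; lengths in m; the calibration is good to about 2 mm. A picture is of the moment at which its call begins. camera_info takes no time and is no camera call.
- env.finish_job(): hands the job in; it is judged then, once.
The state is a dict: "time_s": time; "qpos": joint angles; "dq": joint speeds; "effort": joint torques, N m; "eef_pos": TCP position; "tool_rot": TCP orientation; "force": force on the tool from outside, world axes, zero at the start; "moment": the same for the moment, N m; "finger_gap": finger opening in m; "gripper_force": force on a finger pad.
Only numpy, scipy, OpenCV 4.12 (cv2) and the standard library are available. Lean on these libraries where they do the work, as an engineer would, in place of code of your own. Each camera call takes 0.05 s, during which the arm holds its last target. There are 200 camera calls.

## Working session

There is one attempt and no reset: what is moved stays moved. The work goes in short steps, Python scripts to look and compute and a tool call to move; the robot and the scene stay as the last step left them, time stands still between calls to the robot, and variables do not carry over. Pictures are saved under pics/ and viewed, at most 10 in all, crops included, and the job is handed in when it is done.

Besides the shell and the picture viewer there is one more tool, called as name(argument=value, ...) on one line, values as JSON. jog_arm: Moves the arm, as the interface text tells. Shifts and turns lie within -1 to 1; 1 stands for 0.1 m of shift or 2 rad of turn. Its arguments: {"type":"object","properties":{"plan":{"type":"array","items":{"type":"array","items":{"type":"array","items":{"type":"number"}}}},"gripper":{"type":"number"},"squeeze":{"type":"number"}},"required":["plan"]}

```bash
mkdir -p pics; python3 - <<'E'
from rig import env, imaging
import cv2
for n in("top","side"):
    cv2.imwrite(f"pics/{n}0.png",imaging.grab_frame(n)[:,:,::-1]); 
    c=imaging.camera_info(n); print(n,c)
s=env.observe();print(s["time_s"],s["eef_pos"],s["tool_rot"],s["finger_gap"],s["force"])
E
```

```text
top {'fx': 430.6146317896139, 'fy': 430.6146317896139, 'cx': 252.86340008982947, 'cy': 187.47272376109856, 'R': array([[ 2.43962205e-02, -9.99693308e-01,  4.25607249e-03],
       [-9.82259797e-01, -2.47621529e-02, -1.85883102e-01],
       [ 1.85931482e-01,  3.54276244e-04, -9.82562649e-01]]), 't': array([-0.05337886,  0.53397554,  1.25600324])}
side {'fx': 371.44197260714736, 'fy': 371.44197260714736, 'cx': 250.59987004392605, 'cy': 189.48075902974298, 'R': array([[-0.99587022, -0.09076311,  0.00213493],
       [-0.05249457,  0.55647598, -0.82920371],
       [ 0.07407307, -0.82589136, -0.55894243]]), 't': array([0.53413872, 0.13031929, 0.97299848])}
0.1 [0.187124  0.4901044 0.2307944] [-1.70968402e-04  1.81406317e-01  9.83408059e-01 -5.55654639e-04] 0.08587168676652777 [ 0.26642884 -0.71149143 -0.4962408 ]
```

View pics/top0.png

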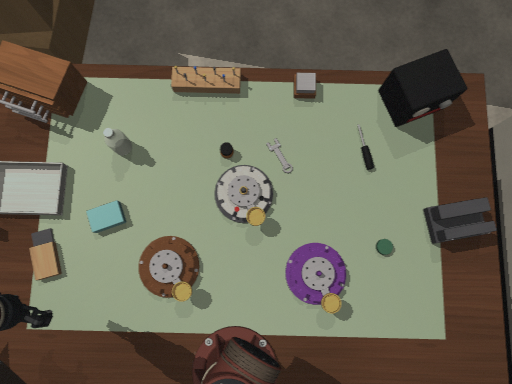

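View pics/side0.png

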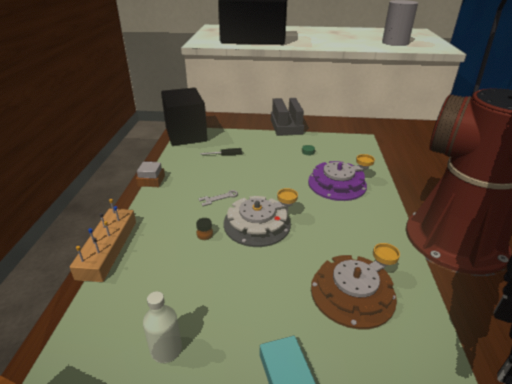

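The top view shows the steel table at about (243,193), its cup at (257,217) and a red spot near (237,209). The brown and purple tables are look-alikes. I'll zoom in and measure these.

```bash
cat > h.py <<'E'
import numpy as np, cv2
from rig import env, imaging
def ray(n,uv,z):
    c=imaging.camera_info(n); R=np.array(c["R"]); t=np.array(c["t"])
    d=R.T@np.array([(uv[0]-c["cx"])/c["fx"],(uv[1]-c["cy"])/c["fy"],1]); o=-R.T@t
    return o+d*(z-o[2])/d[2]
def proj(n,X):
    c=imaging.camera_info(n); p=np.array(c["R"])@X+np.array(c["t"])
    return np.array([c["fx"]*p[0]/p[2]+c["cx"],c["fy"]*p[1]/p[2]+c["cy"]])
def blobs(img,box,lo,hi,mn=4):
    x0,y0,x1,y1=box; m=cv2.inRange(cv2.cvtColor(img[y0:y1,x0:x1],cv2.COLOR_RGB2HSV),lo,hi)
    n,_,s,c=cv2.connectedComponentsWithStats(m)
    return [(int(s[i,4]),(c[i]+[x0,y0]).round(1),s[i,:4].tolist()) for i in range(1,n) if s[i,4]>=mn]
E
python3 - <<'E'
from h import *
T=cv2.imread("pics/top0.png")[:,:,::-1].copy();S=cv2.imread("pics/side0.png")[:,:,::-1].copy()
for n,I,b,zs in(("top",T,(205,155,285,235),1),("side",S,(215,180,305,245),1)):
    for nm,lo,hi,z in(("red",(0,150,90),(7,255,255),.043),("red2",(172,150,90),(180,255,255),.043),("gold",(14,120,100),(30,255,255),.08)):
        for a,c,s in blobs(I,b,lo,hi): print(n,nm,a,c,s,ray(n,c,z).round(4))
a=cv2.resize(T[155:235,205:285],(400,400),interpolation=2);b=cv2.resize(S[175:247,219:309],(500,400),interpolation=2)[:,:400]
cv2.imwrite("pics/z.png",np.hstack([a,b])[:,:,::-1])
E
```

```text
top red 15 [236.5 208.9] [30, 52, 4, 5] [0.4694 0.0077 0.043 ]
top gold 5 [243.  192.8] [36, 37, 5, 2] [ 0.5127 -0.0114  0.08  ]
top gold 264 [255.4 215.9] [41, 52, 19, 19] [ 0.445  -0.0496  0.08  ]
side red 12 [276.8 217.9] [60, 37, 5, 3] [0.4665 0.0082 0.043 ]
side gold 260 [287.  195.4] [62, 8, 21, 16] [ 0.4424 -0.0447  0.08  ]
side gold 25 [256.3 207.5] [38, 25, 9, 5] [0.5203 0.0172 0.08  ]
```

View pics/z.png

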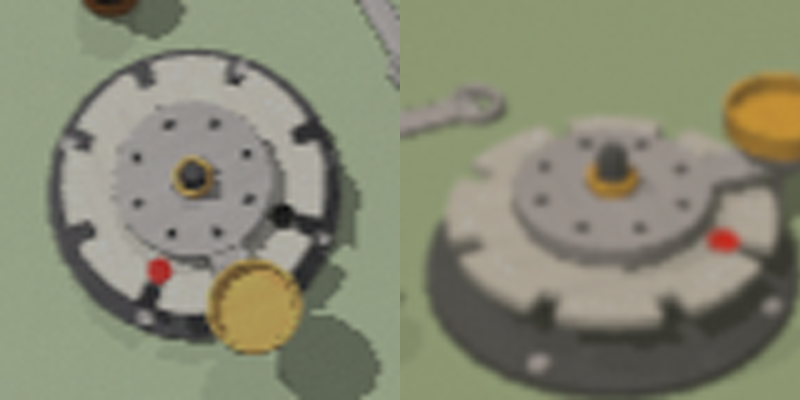

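The zoom shows the post top at about (193,175), the red plug at (158,271), the black plug at (282,215) and the cup centre at (255,307) in the zoomed top view. The red plug is clockwise of the arm in the image, on the world +y side.

```bash
python3 - <<'E'
from h import *
zt=lambda u,v:(205+u/5-.4,155+v/5-.4); zs=lambda u,v:(219+(u-400)/5.556-.4,175+v/5.556-.4)
P=[ray("top",zt(193,176),.078),ray("side",zs(612,148),.078)]
K=[ray("top",zt(282,215),.043)]
C=[ray("top",zt(255,307),.081),ray("side",(287.3,197.8),.081)]
R=[ray("top",zt(159,271),.043),ray("side",zs(723,241),.043)]
for n,v in zip("PKCR",(P,K,C,R)): print(n,np.round(v,4).tolist())
p=np.mean(P,0);c=np.mean(C,0);r=np.mean(R,0);k=K[0]
for v in(c,r,k): d=(v-p)[:2]; print(np.hypot(*d),np.degrees(np.arctan2(d[1],d[0])))
E
```

```text
P [[0.5221, -0.0117, 0.078], [0.5214, -0.0131, 0.078]]
K [[0.5058, -0.0656, 0.043]]
C [[0.4446, -0.0502, 0.081], [0.4415, -0.0321, 0.081]]
R [[0.4697, 0.008, 0.043], [0.4667, 0.0085, 0.043]]
0.08378579055472288 -159.91183345425276
0.05743992878218517 158.92926815042838
0.05554540223927801 -106.6899641030356
```

jog_arm(plan=[[[-0.27,-0.26,0,0],[-0.27,-0.26,0,0],[-0.27,-0.26,0,0],[-0.27,-0.26,0,0],[-0.27,-0.26,0,0],[-0.27,-0.26,0,0],[-0.27,-0.26,0,0],[-0.27,-0.26,0,0]]], gripper=0)

```text
time_s: 0.9
eef_pos: [0.3151, 0.2177, 0.2312]
tool_rot: [-0.0, 0.181, 0.983, -0.0]
force: [0.4, 0.3, -0.7]
finger_gap: -0.0003
gripper_force: 0.0
```

jog_arm(plan=[[[-0.27,-0.26,0,0],[-0.27,-0.26,0,0],[-0.27,-0.26,0,0],[-0.27,-0.26,0,0],[-0.27,-0.26,0,0],[-0.27,-0.26,0,0],[-0.27,-0.26,0,0],[-0.27,-0.26,0,0]]])

```text
time_s: 1.7
eef_pos: [0.4427, -0.0538, 0.2311]
tool_rot: [-0.0, 0.182, 0.983, 0.0]
force: [0.2, 0.4, -0.6]
finger_gap: 0.0001
gripper_force: 0.0
```

jog_arm(plan=[[[0.01,0.03,0.3,0],[0,0,0.3,0],[0,0,0.3,0],[0,0,0.3,0],[0,0,0.1,0],[0,0,0,0],[0,0,0,0],[0,0,0,0]]])

```text
time_s: 2.5
eef_pos: [0.4436, -0.0494, 0.1026]
tool_rot: [0.001, 0.181, 0.983, -0.0]
force: [-0.5, 0.8, -0.2]
finger_gap: -0.0001
gripper_force: 0.0
```

```bash
python3 - <<'E'
from h import *
T=imaging.grab_frame("top");S=imaging.grab_frame("side")
e=env.observe()["eef_pos"];print(e,proj("side",np.array(e)),proj("top",np.array(e)))
a=cv2.resize(T[155:235,205:285],(400,400),interpolation=2);b=cv2.resize(S[167:247,235:315],(400,400),interpolation=2)
cv2.imwrite("pics/z1.png",np.hstack([a,b])[:,:,::-1])
E
```

```text
[ 0.44346239 -0.0493502   0.10238768] [287.09377846 187.48252171] [255.37186361 215.50119862]
```

View pics/z1.png

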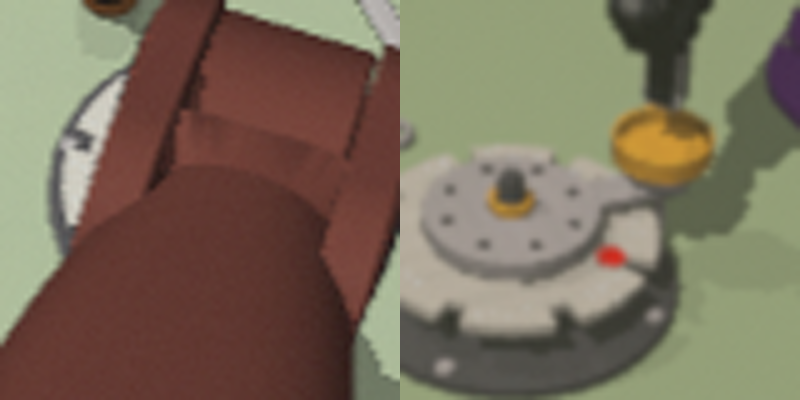

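jog_arm(plan=[[[0,-0.01,0.1,0],[0,0,0.1,0],[0,0,0.05,0],[0,0,0.02,0],[0,0,0.02,0],[0,0,0.02,0],[0,0,0,0],[0,0,0,0]]])

```text
time_s: 3.4
eef_pos: [0.4421, -0.0501, 0.0704]
tool_rot: [-0.0, 0.181, 0.983, -0.0]
force: [-2.5, -1.1, 4.0]
finger_gap: 0.0002
gripper_force: 2.0
```

jog_arm(plan=[[[0,0,0.02,0],[0,0,0.02,0],[0,0,0.02,0],[0,0,0.02,0],[0,0,0.01,0],[0,0,0,0],[0,0,0,0],[0,0,0,0]]])

```text
time_s: 4.2
eef_pos: [0.4422, -0.0502, 0.0614]
tool_rot: [0.0, 0.181, 0.983, -0.0]
force: [-3.5, -0.5, 6.7]
finger_gap: 0.0001
gripper_force: 3.4
```

```bash
python3 - <<'E'
from h import *
s=env.observe();p=np.array([.5217,-.0124]);e=s["eef_pos"][:2]
a0=np.arctan2(*(e-p)[::-1])%(2*np.pi);a=np.linspace(a0,np.radians(161),17);r=np.hypot(*(e-p))
W=p+np.c_[np.cos(a),np.sin(a)]*np.linspace(r,.088,17)[:,None]
from scipy.spatial.transform import Rotation as Ro
q=s["tool_rot"];M=Ro.from_quat([*q[1:],q[0]]).as_matrix()
print(np.degrees(a0),r,W[-1],(np.diff(np.c_[W,0*a],axis=0)@M*10).round(3)[:,:2].tolist())
E
```

```text
205.40072867055315 0.08803135149877978 [0.43849437 0.01625   ] [[0.03, 0.03], [0.029, 0.032], [0.027, 0.033], [0.025, 0.034], [0.024, 0.035], [0.022, 0.037], [0.02, 0.038], [0.018, 0.038], [0.016, 0.039], [0.015, 0.04], [0.013, 0.041], [0.011, 0.041], [0.009, 0.042], [0.007, 0.042], [0.004, 0.042], [0.002, 0.043]]
```

jog_arm(plan=[[[0,0,0.01,0],[0.03,0.03,0,0],[0.03,0.03,0,0],[0.03,0.03,0,0],[0.02,0.03,0,0],[0.02,0.04,0,0],[0.02,0.04,0,0],[0.02,0.04,0,0]]])

```text
time_s: 5.0
eef_pos: [0.4358, -0.0219, 0.0607]
tool_rot: [0.001, 0.182, 0.983, -0.0]
force: [-1.0, -2.5, 7.0]
finger_gap: -0.0001
gripper_force: 3.5
```

```bash
python3 - <<'E'
from h import *
s=env.observe();e=s["eef_pos"];p=np.array([.5217,-.0124]);d=e[:2]-p
print(e,s["force"],np.hypot(*d),np.degrees(np.arctan2(*d[::-1]))%360)
S=imaging.grab_frame("side");cv2.imwrite("pics/z2.png",cv2.resize(S[167:247,235:315],(500,500),interpolation=2)[:,:,::-1])
E
```

```text
[ 0.43577804 -0.02188538  0.06072762] [-0.98556729 -2.46049606  6.99396734] 0.08644394942002466 186.2996721899496
```

View pics/z2.png

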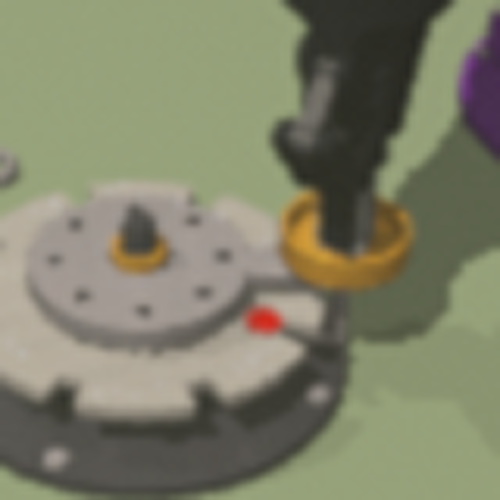

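The table turns with the fingertip, and the tip is still central in the cup: rim centre about (347,225), finger about (350,240). I'll carry on to the notch.

jog_arm(plan=[[[0.03,0.05,0,0],[0.02,0.05,0,0],[0.02,0.05,0,0],[0.02,0.05,0,0],[0.01,0.06,0,0],[0.01,0.05,0,0],[0,0.05,0,0],[0,0,0,0]]])

```text
time_s: 5.85
eef_pos: [0.4388, 0.0163, 0.0608]
tool_rot: [0.001, 0.181, 0.983, 0.0]
force: [-0.3, 0.2, 7.0]
finger_gap: -0.0001
gripper_force: 3.6
```

```bash
python3 - <<'E'
from h import *
s=env.observe();e=s["eef_pos"];p=np.array([.5217,-.0124]);d=e[:2]-p
print(e,s["force"],np.hypot(*d),np.degrees(np.arctan2(*d[::-1]))%360)
S=imaging.grab_frame("side");cv2.imwrite("pics/z3.png",cv2.resize(S[167:247,235:315],(500,500),interpolation=2)[:,:,::-1])
for X in((.4385,.0163,.07),):print((proj("side",np.array(X))-[235,167])*6.25)
E
```

```text
[0.4388265  0.01632757 0.06080355] [-0.25848733  0.19795017  6.98282613] 0.08771140839807377 160.88145040256103
[331.67370844 282.60507623]
```

View pics/z3.png

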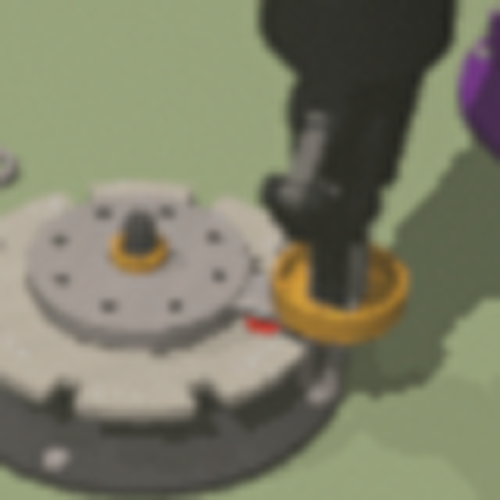

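The cup covers the line of the red plug, with its rim centre near (342,282) against an expected (332,283). I'll let it up slowly.

jog_arm(plan=[[[0,0,-0.02,0],[0,0,-0.02,0],[0,0,-0.02,0],[0,0,-0.02,0],[0,0,-0.01,0],[0,0,0,0],[0,0,0,0],[0,0,0,0]]])

```text
time_s: 6.7
eef_pos: [0.4374, 0.016, 0.0692]
tool_rot: [-0.0, 0.181, 0.983, -0.0]
force: [-0.7, 0.2, 0.1]
finger_gap: 0.0001
gripper_force: 0.0
```

The force is zero at z = 0.069, so the plunger stayed down and isn't in the notch. I'll get the rotation error from the disc's hole pattern, which repeats every 45 degrees.

```bash
python3 - <<'E'
from h import *
S0=cv2.imread("pics/side0.png")[:,:,::-1].copy();S1=imaging.grab_frame("side");cv2.imwrite("pics/side1.png",S1[:,:,::-1])
p=np.array([.5215,-.0125])
for S in(S0,S1):
    I=cv2.resize(S[180:235,230:290],None,fx=8,fy=8,interpolation=cv2.INTER_CUBIC); g=cv2.cvtColor(I,cv2.COLOR_RGB2GRAY)
    bh=cv2.morphologyEx(g,cv2.MORPH_BLACKHAT,np.ones((41,41),np.uint8))
    n,_,s,c=cv2.connectedComponentsWithStats((bh>25).astype(np.uint8))
    for i in range(1,n):
        uv=(c[i]+.5)/8-.5+[230,180]; X=ray("side",uv,.056)[:2]-p; r=np.hypot(*X)
        if .028<r<.046 and 40<s[i,4]<1200: print(s[i,4],uv.round(1),round(r,4),round(np.degrees(np.arctan2(X[1],X[0]))%360,1))
    print()
e=env.observe()["eef_pos"];print(e)
E
```

```text
242 [251.9 200.4] 0.0373 294.8
249 [262.  200.6] 0.0376 251.2
211 [244.5 204.5] 0.0362 339.2
204 [269.1 205. ] 0.0366 207.7
245 [244.  210.6] 0.0354 23.7
203 [269.5 211.3] 0.0365 162.6
255 [251.3 215.4] 0.0349 71.3
253 [261.7 215.6] 0.0349 116.6

255 [261.3 200.5] 0.037 254.1
287 [251.  200.6] 0.0373 298.9
269 [268.8 204.5] 0.0369 211.2
222 [244.1 205. ] 0.0363 343.1
235 [269.6 210.7] 0.0359 166.8
269 [244.5 211.3] 0.0351 29.1
223 [262.7 215.4] 0.0353 120.8
286 [251.9 215.5] 0.0347 73.8

[0.43740485 0.01598216 0.06922635]
```

jog_arm(plan=[[[0,0,0.03,0],[0,0,0.03,0],[0,0,0.02,0],[0,0.02,0,0],[0,0.02,0,0],[0,0.02,0,0],[0,0,0,0],[0,0,0,0]]])

```text
time_s: 7.55
eef_pos: [0.4398, 0.0216, 0.0614]
tool_rot: [0.0, 0.181, 0.983, 0.0]
force: [-1.0, -1.0, 6.2]
finger_gap: -0.0003
gripper_force: 3.3
```

```bash
cat > m.py <<'E'
from h import *
p=np.array([.5215,-.0125])
def ph(S):
    I=cv2.resize(S[180:235,230:290],None,fx=8,fy=8,interpolation=cv2.INTER_CUBIC); g=cv2.cvtColor(I,cv2.COLOR_RGB2GRAY)
    bh=cv2.morphologyEx(g,cv2.MORPH_BLACKHAT,np.ones((41,41),np.uint8))
    n,_,s,c=cv2.connectedComponentsWithStats((bh>25).astype(np.uint8)); o=[]
    for i in range(1,n):
        X=ray("side",(c[i]+.5)/8-.5+[230,180],.056)[:2]-p; r=np.hypot(*X)
        if .028<r<.046 and 40<s[i,4]<1200: o.append(np.degrees(np.arctan2(X[1],X[0]))%45)
    return round(np.mean(o),2),np.round(o,1)
print(ph(cv2.imread("pics/side0.png")[:,:,::-1].copy())); print(ph(imaging.grab_frame("side")))
s=env.observe();print(s["eef_pos"],s["force"])
E
python3 m.py
```

```text
(np.float64(25.89), array([24.8, 26.2, 24.2, 27.7, 23.7, 27.6, 26.3, 26.6]))
(np.float64(26.06), array([24.9, 27.1, 24.3, 27.6, 23.8, 27.8, 26.4, 26.7]))
[0.43979225 0.02163399 0.06144548] [-0.94448901  0.55451833  7.11791521]
```

Hole phase now matches the start to 0.2°. I'll release.

jog_arm(plan=[[[0,0,-0.02,0],[0,0,-0.02,0],[0,0,-0.02,0],[0,0,-0.02,0],[0,0,-0.02,0],[0,0,0,0],[0,0,0,0],[0,0,0,0]]])

```text
time_s: 8.4
eef_pos: [0.4398, 0.0216, 0.0713]
tool_rot: [0.0, 0.181, 0.983, 0.0]
force: [0.8, 1.0, 4.3]
finger_gap: -0.0004
gripper_force: 2.1
```

The force is still 4.3 N at z = 0.071, so the plunger has risen with the finger into the notch. I'll move straight up and clear.

jog_arm(plan=[[[0,0,-0.05,0],[0,0,-0.1,0],[0,0,-0.2,0],[0,0,-0.3,0],[0,0,-0.3,0],[0,0,-0.2,0],[0,0,0,0],[0,0,0,0]]])

```text
time_s: 9.2
eef_pos: [0.4396, 0.0215, 0.1865]
tool_rot: [0.0, 0.181, 0.983, -0.0]
force: [-0.8, 0.6, -0.8]
finger_gap: -0.0002
gripper_force: 0.0
```

```bash
python3 m.py; python3 - <<'E'
from h import *
S=imaging.grab_frame("side");cv2.imwrite("pics/z4.png",cv2.resize(S[167:247,235:315],(500,500),interpolation=2)[:,:,::-1])
E
```

```text
(np.float64(25.89), array([24.8, 26.2, 24.2, 27.7, 23.7, 27.6, 26.3, 26.6]))
(np.float64(26.03), array([24.9, 27.1, 24.2, 27.4, 23.8, 27.8, 26.4, 26.7]))
[0.43911244 0.02161056 0.18585641] [-0.01822099  0.61391034 -0.8631386 ]
```

View pics/z4.png

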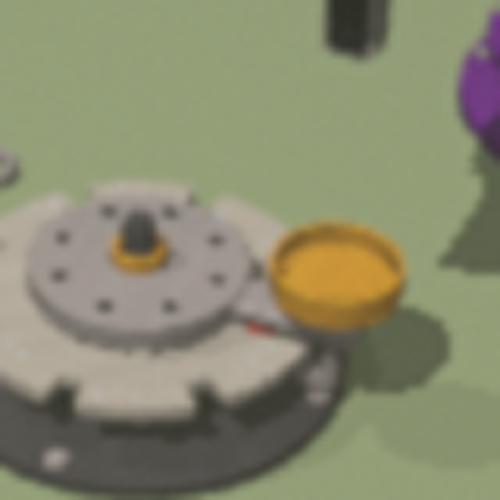

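The cup has risen: its rim centre is at (337,258), up from (342,282). The ring is round its post and the finger is clear.

```bash
python3 -c "
from rig import env
print(env.finish_job())"
```

```text
the job is handed in; nothing more can be done
None
```

I indexed the table one step to the red-marked notch with the plunger sprung up and the arm clear, and handed the job in; no verdict came back. The first release stopped about 4° short, so I pressed the cup again and corrected it before letting go.

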